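# Load a foot blank in the indexing drill fixture and index it under the bush

## Robot

A 6-joint arm with a two-finger parallel gripper is mounted at the origin on the work surface; the furniture and walls round the work are solid. World frame = base frame: x ahead of the robot, y to its left, z up, the work surface at z = 0. Lengths are in mm, angles in rad, forces in N, time in s.
With the tool pointing down it reaches from about 275 to 1000 mm from the base axis. Payload 8.4 kg.
Tool frame: the origin (TCP) lies between the finger pads; the fingertips stand env.tcp_to_tips ahead of it and the grasp point (between the pads) lies 3 mm ahead of it (env.tcp_to_tips is the distance from the TCP to the fingertips, in mm); z points along the fingers, y is the line along which they close (so a half turn about z gives the same grasp; the last joint's range is limited). The gripper opens to 85 mm and grips with 20 to 120 N. Pads are 22 mm wide; open, the fingers measure 114 mm over their backs; the gripper's body (76 mm by 85 mm) begins 54 mm behind the grasp point. The pads swing forward as they close: fully open they stand 13 mm farther back than shut.
Start: joints at [1.226, 0.353, 1.633, -0, 1.155, -0.002], TCP at [210.077, 588.639, 253.281] pointing down, gripper open.
Joint ranges: [-2.63, 2.63], [-0.92, 2.1], [0.06, 2.66], [-1.3, 4.44], [0, 2.69], [-3.02, 3.02]. Speed limits (rad/s): [2.22, 2.22, 2.79, 3.14, 3.14, 3.14].

## Interface

Orientations are given as a unit quaternion [w, x, y, z].
In Python, from workcell import env gives the robot as it stands.
- The arm moves only by the tool step_arm, never from a script. Its argument "rows" is a list that holds one entry, the list of rows, each a list of 7 numbers: the shift along the tool's x, y, z in units of 300 mm (1.0 is 300 mm), then the turn, a rotation vector about the tool's x, y, z in units of 60 degrees (1.0 is 60 degrees), then the closure, from 0 (fully open) to 1 (shut). A call has 1 to 20 rows; each row shifts and turns the commanded pose from where the row before left it, along the tool's axes as they then stand; what a row does not reach is not made up. A row lasts 1/10 s, in which the tool goes at most 50 mm and 8.59 degrees, less where a joint would pass 70% of its speed; a pose out of reach is approached as far as the arm can. A call with a number of a shift or a turn outside -1 to 1 is refused whole. A call with a gripper value outside its range is refused whole. The fingers move at their own pace and stop on an object; the grip force is fixed at half the most. Time passes only in rows, so rows that do not move let the fingers close. It gives the time, the measured TCP pose, the force, the opening and the grip force at its end, in the units of the state.
- env.observe(): the state, without advancing time (a new reading comes with each control period).
- env.read_camera(name): name is "side" or "top"; returns the picture (420x560x3 uint8, red, green, blue); there is no depth.
- env.camera_info(name): a dict with "intrinsics" (3x3 intrinsics, pixels), "k1" (the pictures are not rectified: a ray, as slopes to the right and down, at radius r is drawn at 1 + k1 r^2 times it, then the intrinsics apply), "R" (3x3) and "t" (3): a world point X has camera coordinates R X + t. Camera axes: x right, y down, z forward; pixel columns grow to the right and rows downward; lengths in mm; the calibration is good to about 2 mm. A picture is of the moment at which its call begins. camera_info takes no time and is no camera call.
- env.sign_off(): hands the job in; it is judged then, once.
The state is a dict: "time": time; "joint_pos": joint angles; "joint_velocities": joint speeds; "tau": joint torques, N m; "tool_pos": TCP position; "ee_rot": TCP orientation; "wrist_force": force on the tool from outside, world axes, zero at the start; "moment": the same for the moment, N m; "finger_gap": opening from 0.0 (shut) to 1.0 (fully open); "grip_force": force on a finger pad.
Only numpy, scipy, OpenCV 4.12 (cv2) and the standard library are available. Lean on these libraries where they do the work, as an engineer would, in place of code of your own. Each camera call takes 0.05 s, during which the arm holds its last target. There are 200 camera calls.

## Task

Take the plain turned wooden foot, the one without a glide pad, from the carrying board and seat it fully home, spigot first, in the empty nest at the front of the tilted dial, the one nearest the front edge of the fixture. Then turn the dial one click clockwise, seen from above, so that this foot stands under the drill bush, and let go. Leave the two finished feet standing in the board.

Things in the scene. Friction and masses are not known exactly. Their poses are not given: they have to be found in the camera images.
- blank: The plain turned beech foot to load. Round head 42 mm dia x 34 mm on a round spigot 24 mm dia x 22 mm with a 3 mm chamfer; 56 mm long, about 45 g. At the start it stands spigot down in one of the board's three holes, its shoulder on the board. Origin: centre of the spigot's end face; z runs up through the head, shoulder at z = 22 mm, flat head face (no pad) at 56 mm.
- shoulder (a point): Centre of the plain foot's shoulder, where spigot meets head, 22 mm above the foot's origin. It comes to lie on nest when the foot is fully home.
- nest (a point): Centre of the mouth of the empty nest to load, which starts at the front (lowest) place of the dial. The nest is an upright steel sleeve 36 mm outside, bore 26 mm, 25 mm deep, on the dial 85 mm from its axis; it turns with the dial. z points out of the bore, 25 degrees from vertical, leaning to the front; at joint 0 the point's x points from the nest to the dial's axis (uphill).
- handle (a point): Middle of the black T-handle on the dial's axis: a bar 14 mm thick, 60 mm long, 26 mm high (13 mm above and below this point) on a 14 mm neck; below that, from 31 mm under this point, the column is 28 mm thick. 97 mm above the dial's face. Axes turn with the dial: z along the dial's axis, outward; y along the bar; x across its thickness.
- dial (a joint): Turn of the dial, rad: about 0 at the start, growing clockwise seen from above. A sprung roller at the rim clicks into hollows every 1.047 rad (60 degrees), so at rest it reads 0, then 1.047. About 0.3 N m overcomes a click; past half way the roller pulls the dial on into the next hollow, and it also pulls it back from less. No stop at the click: it can be turned too far.
- fixture: Grey drilling fixture, fixed, foot 230 x 250 mm. Origin: centre of its underside; its low front faces its own -x. The six-lobed dial, 230 mm across, tilts 25 degrees to the front, its axis rising from 135 mm above the origin. Drilled feet, held fast, first fill the places 60 and 120 degrees clockwise of the front. The bush plate is over the former, 6 to 24 mm above a foot's face.
- board: Wooden carrying board 290 x 84 x 26 mm, fixed, with three holes 28 mm wide along its x at -95, 0 and +95 mm. Origin: centre of its underside; its top is 26 mm up.
- finished_1: A finished foot, the same shape as the plain one but with a black round glide pad (26 mm wide, 9 mm high) on its head. It stands spigot down in the board and stays there. Origin and axes as for the plain foot.
- finished_2: The other finished foot with a black glide pad, like finished_1. It stays in the board.
Things that resemble listed ones, but are neither listed nor needed, are in the scene too. What is shaped like the finished_1 but grey is not meant. What is shaped like the blank but red is not meant.

How it is judged (in metres and radians):
On the way:
1. the plain foot is seated fully home in the nest at the front, before the dial is turned (distance between shoulder and nest below 0.005 m and angle between the z axis of blank and the z axis of nest, either way round below 0.08 rad and value of joint dial between -0.2 and 0.2 rad), for 0.2 s.
At the end, for the whole second after the job is handed in: The plain foot is home in its nest (shoulder within 5 mm of the nest mouth's centre, axes within 0.08 rad), the dial rests one click on (1.047 within 0.05 rad), so that the foot is under the bush; both finished feet stand in the board, within 10 mm of their places and 0.15 rad of upright (distance between shoulder and nest below 0.005 m and angle between the z axis of blank and the z axis of nest, either way round below 0.08 rad and value of joint dial between 0.997 and 1.097 rad and velocity of joint dial between -0.05 and 0.05 rad/s and linear speed of blank below 0.02 m/s and distance of each of finished_1, finished_2 from where it was at the start of the episode below 0.01 m and angle between each of finished_1, finished_2's own z axis and vertical below 0.15 rad); the robot touches nothing.
It fails at once if the dial is turned on past one click, or back by a click (value of joint dial above 1.6 rad or value of joint dial below -0.5 rad).
It fails at once if a finished foot is knocked out of the board (distance of any of finished_1, finished_2 from where it was at the start of the episode above 0.02 m).
It also fails if it takes over 48 s, if anything falls off the work surface, if the arm or the gripper's body presses on something with over 40 N, if the wrist force passes 120 N, or if a joint passes its speed limit or range.

## Working session

There is one attempt and no reset: what is moved stays moved. The work goes in short steps, Python scripts to look and compute and a tool call to move; the robot and the scene stay as the last step left them, time stands still between calls to the robot, and variables do not carry over. Pictures are saved under pics/ and viewed, at most 10 in all, crops included, and the job is handed in when it is done.

Besides the shell and the picture viewer there is one more tool, called after "Emit:" as a command line: name --argument value ..., lists and objects as JSON in quotes. step_arm: Moves the arm, as the interface text tells. Shifts and turns lie within -1 to 1; 1 stands for 300 mm of shift or 60 degrees of turn. Its arguments: {"type":"object","properties":{"rows":{"type":"array","items":{"type":"array","items":{"type":"array","items":{"type":"number"}}}}},"required":["rows"]}

```bash
mkdir -p pics; ls; python3 - <<'E'
from workcell import env
import cv2,numpy as np
for n in("top","side"):
    im=env.read_camera(n);cv2.imwrite(f"pics/{n}0.png",im[:,:,::-1]);c=env.camera_info(n)
    print(n,np.round(c["intrinsics"],1).tolist(),c["k1"],np.round(c["R"],4).tolist(),np.round(c["t"],1).tolist())
print(env.tcp_to_tips,env.observe())
E
```

```text
pics
top [[461.1, 0.0, 277.7], [0.0, 461.1, 209.8], [0.0, 0.0, 1.0]] -0.022855347659722882 [[-0.0285, -0.9996, 0.0054], [-0.9971, 0.028, -0.0707], [0.0705, -0.0074, -0.9975]] [-92.3, 501.8, 1373.9]
side [[516.4, 0.0, 281.1], [0.0, 516.4, 211.6], [0.0, 0.0, 1.0]] 0.009590192249486852 [[0.9995, 0.0316, 0.0058], [0.0213, -0.5157, -0.8565], [-0.0241, 0.8562, -0.5161]] [-462.0, 66.6, 1330.3]
22.0 {'time': 0.1, 'joint_pos': array([ 1.22560006e+00,  3.53606756e-01,  1.63404636e+00,  2.94153441e-05,
        1.15518525e+00, -2.41394160e-03]), 'joint_velocities': array([-0.00257512, -0.00164014, -0.00052989, -0.00077587,  0.00227593,
        0.0004739 ]), 'tau': array([ 8.81279029e-04, -6.06364703e+01, -3.42825973e+01,  2.29129228e-04,
        4.06912324e-03, -2.06117687e-05]), 'tool_pos': array([209.93656452, 588.27363487, 252.62506227]), 'ee_rot': array([-1.20960184e-04,  1.70559119e-01,  9.85347248e-01, -6.11143493e-04]), 'wrist_force': array([-0.08048619,  0.07247742,  0.22044369]), 'moment': array([0.00240048, 0.0346833 , 0.02863237]), 'grip_force': 0.0, 'finger_gap': 0.9975433333734092}
```

View pics/top0.png

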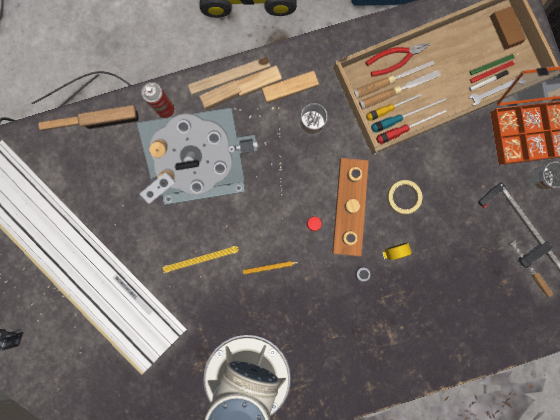

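View pics/side0.png

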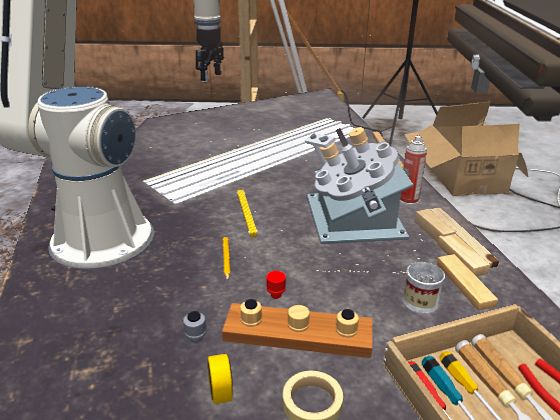

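```bash
python3 - <<'E'
import cv2,numpy as np
a=cv2.imread("pics/top0.png");b=cv2.imread("pics/side0.png")
A=cv2.resize(a[95:215,125:265],None,fx=4,fy=4,interpolation=cv2.INTER_CUBIC)[:480]
B=cv2.resize(b[115:250,295:425],None,fx=3.55,fy=3.55,interpolation=cv2.INTER_CUBIC)
A=cv2.resize(a[100:210,130:250],(400,367),interpolation=cv2.INTER_CUBIC)
B=cv2.resize(b[120:245,300:420],(400,417),interpolation=cv2.INTER_CUBIC)
C=np.zeros((600,800,3),np.uint8);C[:367,:400]=A;C[:417,400:]=B
D=cv2.resize(a[150:262,325:381],None,fx=2,fy=2,interpolation=cv2.INTER_CUBIC);C[370:370+224,:112]=D
E_=cv2.resize(b[292:358,220:376],None,fx=2.5,fy=2.5,interpolation=cv2.INTER_CUBIC);C[420:420+165,400:790]=E_
cv2.imwrite("pics/crop.png",C)
E
```

```text
(no output)
```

View pics/crop.png

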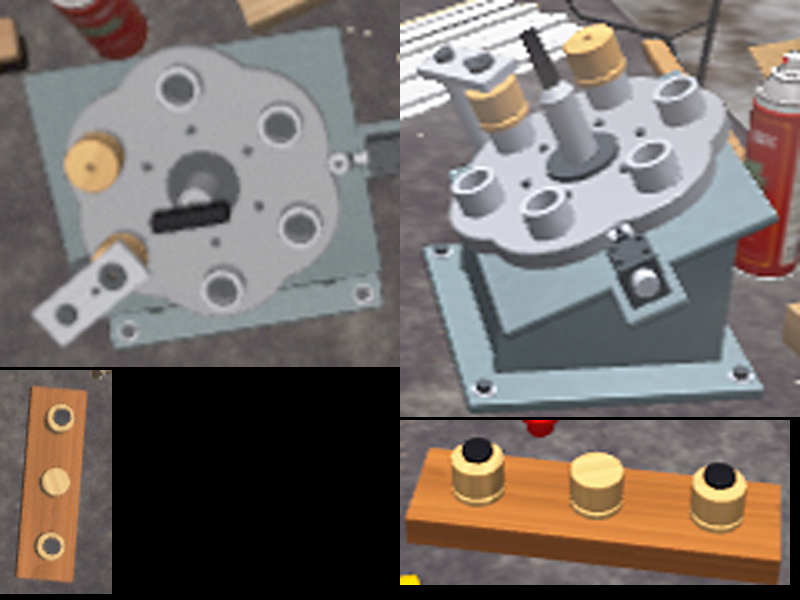

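```bash
cat > h.py <<'E'
import cv2,numpy as np
from scipy.optimize import least_squares
from scipy.spatial.transform import Rotation as Ro
from workcell import env
CI={n:env.camera_info(n) for n in("top","side")}
def proj(n,X):
    c=CI[n];p=np.atleast_2d(X)@np.array(c["R"]).T+c["t"];s=p[:,:2]/p[:,2:]
    s=s*(1+c["k1"]*(s**2).sum(1,keepdims=True));K=np.array(c["intrinsics"])
    return s*[K[0,0],K[1,1]]+K[:2,2]
def ray(n,uv):
    c=CI[n];K=np.array(c["intrinsics"]);d=(np.array(uv,float)-K[:2,2])/[K[0,0],K[1,1]];s=d.copy()
    for _ in range(20): s=d/(1+c["k1"]*(s@s))
    R=np.array(c["R"]);return -R.T@c["t"],R.T@np.r_[s,1]
def onplane(n,uv,z):
    o,d=ray(n,uv);return o+d*(z-o[2])/d[2]
def tri(a,b):
    (o1,d1),(o2,d2)=ray("top",a),ray("side",b)
    s=np.linalg.lstsq(np.c_[d1,-d2],o2-o1,rcond=None)[0];p,q=o1+s[0]*d1,o2+s[1]*d2
    return (p+q)/2,np.linalg.norm(p-q)
def bore(im,uv,r=8,k=8):
    u,v=np.round(uv).astype(int);g=cv2.cvtColor(im[v-r:v+r+1,u-r:u+r+1],cv2.COLOR_BGR2GRAY)
    G=cv2.resize(g,None,fx=k,fy=k,interpolation=cv2.INTER_CUBIC)
    t,m=cv2.threshold(G,0,255,cv2.THRESH_BINARY_INV+cv2.THRESH_OTSU)
    cs,_=cv2.findContours(m,0,1);c0=k*(r+.5)
    cs=[c for c in cs if cv2.contourArea(c)>300];
    c=max(cs,key=lambda c:cv2.pointPolygonTest(c,(c0,c0),True));e=cv2.fitEllipse(c)
    return (np.array(e[0])+.5)/k-.5+[u-r,v-r],np.array(e[1])/k
E
python3 - <<'E'
from h import *
a=cv2.imread("pics/top0.png");b=cv2.imread("pics/side0.png")
T=np.array([[222,288],[302,226],[279,126],[179,88]])*.3+[130,100]
S=(np.array([[476,188],[548,212],[651,165],[679,99]])-[400,0])*.3+[300,120]
for t,s in zip(T,S):
    ct,et=bore(a,t);cs,es=bore(b,s)
    print(np.round(t,1),np.round(ct,2),np.round(et,1),"|",np.round(s,1),np.round(cs,2),np.round(es,1),"|",*[np.round(x,1) for x in tri(ct,cs)])
# blank: wood-coloured head face in top
for n,im,(u,v),r in(("top",a,(353,206),11),("side",b,(298,318),18)):
    hsv=cv2.cvtColor(im,cv2.COLOR_BGR2HSV);w=hsv[v-r:v+r+1,u-r:u+r+1]
    print(n,hsv[v,u],w[r,:,0].tolist(),w[r,:,1].tolist(),w[:,r,1].tolist(),w[:,r,2].tolist())
E
```

```text
[196.6 186.4] [196.17 186.8 ] [8.1 9. ] | [322.8 176.4] [322.02 179.95] [ 9.3 14.4] | [564.4 121.9 115.5] 2.2
[220.6 167.8] [219.5 168. ] [8.5 9.4] | [344.4 183.6] [344.6  185.16] [12.  16.7] | [614.7  52.6 137.9] 7.0
[213.7 137.8] [213.55 137.71] [8.7 9.5] | [375.3 169.5] [375.39 171.82] [11.3 16.6] | [690.9  63.2 171.5] 3.6
[183.7 126.4] [182.89 126.36] [8.7 9.7] | [383.7 149.7] [383.31 152.54] [ 9.7 15.1] | [719.9 142.9 187.8] 2.8
top [ 18 113 228] [13, 13, 13, 16, 17, 18, 20, 21, 19, 19, 18, 18, 20, 20, 20, 19, 20, 19, 13, 13, 12, 12, 12] [151, 158, 133, 106, 116, 112, 109, 103, 110, 110, 113, 113, 108, 108, 106, 109, 107, 110, 143, 155, 152, 150, 156] [153, 153, 152, 146, 114, 110, 111, 108, 108, 109, 110, 113, 114, 114, 112, 113, 114, 118, 144, 159, 152, 156, 154] [183, 180, 183, 185, 229, 236, 235, 236, 236, 233, 232, 228, 228, 229, 230, 230, 230, 190, 168, 172, 175, 173, 176]
side [ 25 101 255] [13, 13, 13, 13, 14, 13, 13, 13, 15, 16, 17, 16, 17, 17, 18, 20, 24, 24, 25, 25, 25, 24, 20, 18, 17, 17, 17, 17, 16, 14, 13, 14, 14, 14, 13, 14, 13] [177, 178, 175, 178, 178, 180, 180, 176, 143, 133, 138, 140, 140, 138, 130, 122, 108, 107, 101, 99, 98, 105, 122, 131, 139, 141, 138, 137, 140, 172, 183, 181, 181, 182, 181, 182, 181] [17, 19, 17, 19, 57, 118, 103, 94, 101, 108, 110, 115, 104, 101, 100, 105, 103, 104, 101, 140, 139, 140, 135, 135, 137, 137, 137, 137, 140, 120, 136, 131, 177, 179, 179, 179, 178] [107, 110, 107, 107, 134, 255, 254, 254, 253, 250, 250, 248, 252, 253, 253, 252, 252, 253, 255, 195, 145, 144, 144, 145, 143, 143, 143, 140, 135, 255, 195, 136, 226, 226, 218, 218, 225]
```

```bash
python3 - <<'E'
from h import *
a=cv2.imread("pics/top0.png");b=cv2.imread("pics/side0.png")
T=np.array([[196.17,186.8],[219.5,168],[213.55,137.71],[182.89,126.36]])
S=(np.array([[477.5,187.5],[548.5,212],[651.5,165],[678.5,98.5]])-[400,0])*.3+[300,120]-.35
def frame(p):
    return Ro.from_euler('z',p[3]).as_matrix()@Ro.from_euler('y',-np.radians(25)).as_matrix()
def ring(p):
    F=frame(p);ph=np.radians([0,60,120,180])  # ccw seen from above, from front
    L=np.c_[-85*np.cos(ph),-85*np.sin(ph),0*ph]
    return p[:3]+L@F.T
def f(p): return np.r_[(proj("top",ring(p))-T).ravel(),(proj("side",ring(p))-S).ravel()]
r=least_squares(f,[642,132,150,0.1]);p=r.x
print("centre,yaw",np.round(p,3),"nest",np.round(ring(p),1).tolist());print(np.round(f(p).reshape(-1,2),2).tolist())
ax=frame(p)[:,2];print("axis",ax)
# handle: black blob in both views
for n,im,(u,v),w in(("top",a,(187,164),16),("side",b,(341,137),12)):
    g=im[v-w:v+w+1,u-w:u+w+1].max(2);m=(g<60).astype(np.uint8)
    k,l,st,ce=cv2.connectedComponentsWithStats(m);i=1+np.argmax(st[1:,4]);print(n,ce[i]+[u-w,v-w],st[i])
for h in (50,55,60,65,70): print(h,np.round(proj("top",p[:3]+ax*h),1),np.round(proj("side",p[:3]+ax*h),1))
# blank
def cen(n,im,uv,r,cond):
    u,v=uv;h=cv2.cvtColor(im,cv2.COLOR_BGR2HSV)[v-r:v+r+1,u-r:u+r+1].astype(int);m=cond(h).astype(np.uint8)
    k,l,st,ce=cv2.connectedComponentsWithStats(m);i=1+np.argmax(st[1:,4]);return ce[i]+[u-r,v-r],st[i]
t,s1=cen("top",a,(353,206),12,lambda h:(h[...,1]<125)&(h[...,2]>205))
s,s2=cen("side",b,(298,314),16,lambda h:(h[...,1]<125)&(h[...,2]>235))
print(t,s1,s,s2,"tri",tri(t,s),"planes z60",onplane("top",t,60),onplane("side",s,60))
E
```

```text
centre,yaw [6.41502e+02 1.30152e+02 1.62299e+02 1.33000e-01] nest [[565.1, 119.9, 126.4], [613.1, 52.1, 144.3], [689.5, 62.3, 180.3], [717.9, 140.4, 198.2]]
[[0.04, -1.15], [-0.11, -1.09], [-0.09, -0.9], [0.17, -0.76], [-0.79, 0.77], [-1.46, -0.15], [-0.63, -0.28], [-0.69, 0.12]]
axis [-0.41886872 -0.05617105  0.90630779]
top [187.23188406 164.54347826] [  5  12  23  10 138]
side [338.23076923 131.30769231] [ 7  4  6  7 13]
50 [[187.8 161. ]] [[345.3 147.4]]
55 [[187.6 161.5]] [[344.6 145.7]]
60 [[187.4 161.9]] [[343.9 144.1]]
65 [[187.1 162.4]] [[343.2 142.5]]
70 [[186.9 162.9]] [[342.5 140.9]]
[352.74264706 205.22058824] [  6   5  13  13 136] [298.36607143 311.54910714] [  7   7  20  14 224] tri (array([ 504.50209482, -326.68091237,   59.12536151]), np.float64(2.6223960096992966)) planes z60 [ 503.12196635 -326.57334237   60.        ] [ 505.79355158 -327.49602896   60.        ]
```

Emit:
step_arm --rows '[[[0,0,0,0,0,0.13,0.2],[0,0,0,0,0,0.13,0.2],[0,0,0,0,0,0.13,0.2],[0,0,0,0,0,0.13,0.2],[0,0,0,0,0,0.13,0.2],[0,0,0,0,0,0.13,0.2],[0,0,0,0,0,0.13,0.2],[0,0,0,0,0,0.135,0.2]]]'

```text
time: 0.9
tool_pos: [210.0, 588.4, 252.8]
ee_rot: [0.0, 0.66, 0.751, -0.0]
wrist_force: [-0.1, 0.9, 0.1]
finger_gap: 0.802
grip_force: 0.0
```

Emit:
step_arm --rows '[[[-0.15,0.028,0,0,0,0,0.2],[-0.15,0.028,0,0,0,0,0.2],[-0.15,0.028,0,0,0,0,0.2],[-0.15,0.028,0,0,0,0,0.2],[-0.15,0.028,0,0,0,0,0.2],[-0.15,0.028,0,0,0,0,0.2],[-0.15,0.028,0,0,0,0,0.2],[-0.15,0.028,0,0,0,0,0.2],[-0.15,0.028,0,0,0,0,0.2],[-0.15,0.028,0,0,0,0,0.2],[-0.15,0.028,0,0,0,0,0.2],[-0.15,0.028,0,0,0,0,0.2],[-0.15,0.028,0,0,0,0,0.2],[-0.15,0.028,0,0,0,0,0.2],[-0.15,0.028,0,0,0,0,0.2],[-0.15,0.028,0,0,0,0,0.2],[-0.15,0.028,0,0,0,0,0.2],[-0.15,0.028,0,0,0,0,0.2],[-0.15,0.028,0,0,0,0,0.2],[-0.15,0.028,0,0,0,0,0.2]]]'

```text
time: 2.9
tool_pos: [496.6, -282.9, 252.9]
ee_rot: [-0.0, 0.658, 0.753, -0.0]
wrist_force: [0.8, 1.1, -0.0]
finger_gap: 0.803
grip_force: 0.0
```

```bash
cat >> h.py <<'E'
def Rt(): 
    q=env.observe()["ee_rot"];return Ro.from_quat([q[1],q[2],q[3],q[0]])
def goal_R(yaw,tilt): # tool y uphill, z down along -nest axis
    return Ro.from_euler('z',yaw)*Ro.from_euler('y',-np.radians(tilt))*Ro.from_matrix(np.array([[0,1,0],[1,0,0],[0,0,-1.]]))
def plan(pos,yaw=None,tilt=0):
    o=env.observe();R=Rt();G=R if yaw is None else goal_R(yaw,tilt)
    print("t",round(o["time"],2),"tcp",np.round(o["tool_pos"],1),"F",np.round(o["wrist_force"],1),"gap",round(o["finger_gap"],3),"grip",round(o["grip_force"],1))
    d=np.array(pos)-o["tool_pos"]
    print("turn units",np.round((R.inv()*G).as_rotvec()/np.radians(60),4),"shift now-axes",np.round(R.inv().apply(d)/300,4),"shift goal-axes",np.round(G.inv().apply(d)/300,4))
E
python3 -c "
from h import *
plan([504.4,-327,51],0.133,0)"
```

```text
t 2.9 tcp [ 496.6 -282.9  252.9] F [ 0.8  1.1 -0. ] gap 0.803 grip 0.0
turn units [-0.0004 -0.0004  0.0003] shift now-axes [-0.1496  0.0066  0.673 ] shift goal-axes [-0.1493  0.0064  0.6731]
```

Emit:
step_arm --rows '[[[-0.075,0.003,0,0,0,0,0.2],[-0.075,0.003,0,0,0,0,0.2],[0,0,0.1,0,0,0,0.2],[0,0,0.1,0,0,0,0.2],[0,0,0.1,0,0,0,0.2],[0,0,0.1,0,0,0,0.2],[0,0,0,0,0,0,0.2],[0,0,0,0,0,0,0.2]]]'

```text
time: 3.7
tool_pos: [504.2, -325.2, 133.3]
ee_rot: [-0.001, 0.658, 0.753, -0.0]
wrist_force: [0.3, 0.4, 0.7]
finger_gap: 0.797
grip_force: 0.0
```

```bash
python3 -c "
from h import *
plan([504.4,-327,51],0.133,0)"
```

```text
t 3.7 tcp [ 504.2 -325.2  133.3] F [0.3 0.4 0.7] gap 0.797 grip 0.0
turn units [-0.0009 -0.0008  0.0007] shift now-axes [-6.400e-03  2.000e-04  2.743e-01] shift goal-axes [-0.0062 -0.      0.2743]
```

The candidates in the top view are two padded feet at (356,173) and (350,238), the plain foot at (353,206), a red foot at (315,224) and a grey one at (363,274). The middle one at (353,206) is the blank: it is beech with no pad, and the crop confirmed it.

Emit:
step_arm --rows '[[[-0.006,0,0.06,0,0,0,0.2],[0,0,0.06,0,0,0,0.2],[0,0,0.06,0,0,0,0.2],[0,0,0.055,0,0,0,0.2],[0,0,0.04,0,0,0,0.2],[0,0,0,0,0,0,0.2],[0,0,0,0,0,0,0.35],[0,0,0,0,0,0,0.45],[0,0,0,0,0,0,0.5],[0,0,0,0,0,0,0.6],[0,0,0,0,0,0,0.8],[0,0,0,0,0,0,1],[0,0,0,0,0,0,1],[0,0,0,0,0,0,1]]]'

```text
time: 5.1
tool_pos: [505.1, -327.4, 52.0]
ee_rot: [0.001, 0.658, 0.753, 0.0]
wrist_force: [-1.5, 0.9, 6.8]
finger_gap: 0.476
grip_force: 60.0
```

Emit:
step_arm --rows '[[[0,0,-0.04,0,0,0,1],[0,0,-0.1,0,0,0,1],[0,0,-0.14,0,0,0,1],[0,0,-0.14,0,0,0,1],[0,0,-0.14,0,0,0,1],[0.13,0.022,0,0,0,0,1],[0.145,0.025,0,0,0,0,1],[0.145,0.025,0,0,0,0,1],[0.145,0.025,0,0,0,0,1],[0.145,0.025,0,0,0,0,1],[0.145,0.025,0,0,0,0,1],[0.145,0.025,0,0,0,0,1],[0.145,0.025,0,0,0,0,1],[0.145,0.025,0,0,0,0,1],[0.13,0.022,0,0,0,0,1],[0,0,0,-0.104,0,0,1],[0,0,0,-0.104,0,0,1],[0,0,0,-0.104,0,0,1],[0,0,0,-0.104,0,0,1],[0,0,0,0,0,0,1]]]'

```text
time: 7.1
tool_pos: [517.3, 104.4, 218.2]
ee_rot: [0.142, 0.643, 0.735, 0.162]
wrist_force: [-0.3, -0.8, -1.1]
finger_gap: 0.472
grip_force: 61.0
```

```bash
python3 - <<'E'
from h import *
plan([521,114,222],0.133,25)
ims={}
for n in("top","side"):
    ims[n]=cv2.cvtColor(env.read_camera(n),cv2.COLOR_RGB2BGR);cv2.imwrite(f"pics/{n}1.png",ims[n])
R=Rt();o=env.observe()["tool_pos"];
sh=o+R.apply([0,0,26]);en=o+R.apply([0,0,48])
print("shoulder pred",sh,{n:np.round(proj(n,np.array([sh,en])),1).tolist() for n in CI})
A=cv2.resize(ims["top"][120:230,140:250],(400,400),interpolation=cv2.INTER_CUBIC)
B=cv2.resize(ims["side"][90:230,270:410],(400,400),interpolation=cv2.INTER_CUBIC)
cv2.imwrite("pics/crop1.png",np.hstack([A,B]))
E
```

```text
t 7.1 tcp [517.3 104.4 218.2] F [-0.3 -0.8 -1.1] gap 0.472 grip 61.0
turn units [-0.0015 -0.0002  0.001 ] shift now-axes [ 0.03    0.0203 -0.0046] shift goal-axes [ 0.03    0.0202 -0.0045]
shoulder pred [531.0249589  106.30714002 195.95444247] {'top': [[197.1, 195.1], [197.8, 192.5]], 'side': [[310.1, 154.4], [313.4, 161.4]]}
```

View pics/crop1.png

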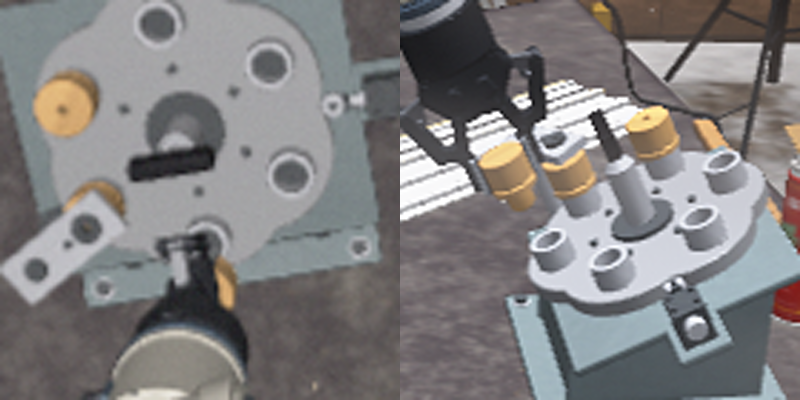

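```bash
python3 - <<'E'
from h import *
b=cv2.imread("pics/side1.png")
P=[(322.5,177),(344.2,183.4),(375.2,169.1),(383.1,149.7)]
out=[]
for u,v in P:
    u0,v0=int(u)-12,int(v)-10
    w=cv2.resize(b[v0:v0+20,u0:u0+25],(400,320),interpolation=cv2.INTER_CUBIC)[:300]
    for k in range(0,25,5): cv2.putText(w,str(u0+k),(k*16,8),0,.3,(0,255,255)); cv2.line(w,(k*16+8,0),(k*16+8,299),(0,255,255),1)
    for k in range(0,19,5): cv2.putText(w,str(v0+k),(0,k*16+8),0,.3,(0,0,255)); cv2.line(w,(0,k*16+8),(399,k*16+8),(0,0,255),1)
    out.append(w)
cv2.imwrite("pics/n.png",np.vstack([np.hstack(out[:2]),np.hstack(out[2:])]))
E
```

```text
(no output)
```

View pics/n.png

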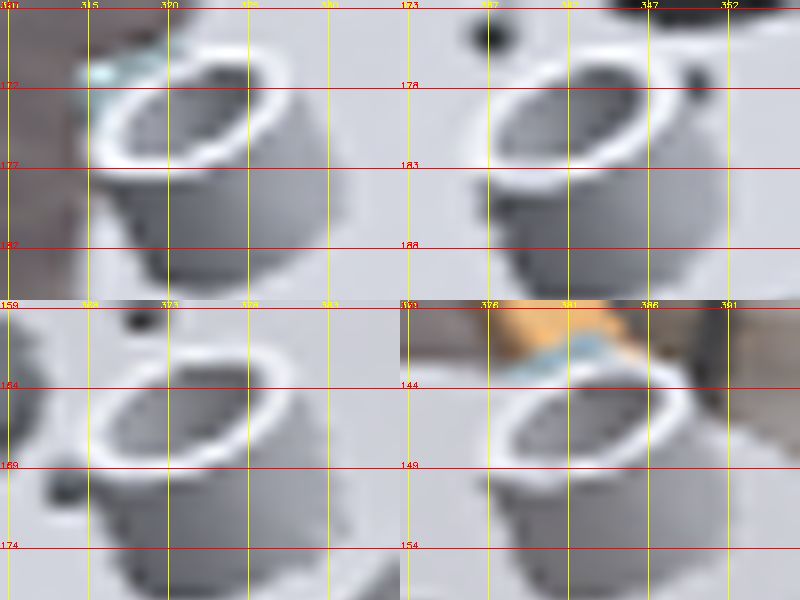

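```bash
cat > fit.py <<'E'
from h import *
T=np.array([[196.17,186.8],[219.5,168],[213.55,137.71],[182.89,126.36]])
S=np.array([[321.5,173.5],[342.53,179.8],[374.3,165.5],[382.5,146.2]])
def frame(p): return Ro.from_euler('z',p[3]).as_matrix()@Ro.from_euler('y',-np.radians(25)).as_matrix()
def ring(p):
    ph=np.radians([0,60,120,180]);return p[:3]+np.c_[-85*np.cos(ph),-85*np.sin(ph),0*ph]@frame(p).T
for ot,os in((np.zeros(3),np.zeros(3)),(np.array([2,0,0]),np.array([-.7,0,0]))):
    f=lambda p:np.r_[(proj("top",ring(p)-ot)-T).ravel(),(proj("side",ring(p)-os)-S).ravel()]
    p=least_squares(f,[642,132,150,0.1]).x
    print(np.round(p,3),"nest",np.round(ring(p)[0],1),np.round(f(p).reshape(-1,2),2).tolist())
print(frame(p)[:,2])
E
python3 fit.py
python3 - <<'E'
from h import *
b=cv2.imread("pics/side1.png");h=cv2.cvtColor(b,cv2.COLOR_BGR2HSV)
m=(cv2.inRange(h,(8,80,90),(30,255,255)));m[:,:]*=1
k,l,st,ce=cv2.connectedComponentsWithStats(m[130:175,290:335]);i=1+np.argmax(st[1:,4]);print(ce[i]+[290,130],st[i]+[290,130,0,0,0])
R=Rt();o=env.observe()["tool_pos"];
a=np.linspace(0,2*np.pi,40)
pts=[]
for r,z0 in((12,48),(21,26),(21,-8)): pts+= [o+R.apply([r*np.cos(t),r*np.sin(t),z0]) for t in a]
hull=cv2.convexHull(proj("side",np.array(pts)).astype(np.float32)[:, None]);M=cv2.moments(hull)
print("pred extents",hull.min((0,1)),hull.max((0,1)), "spigot",proj("side",np.array(pts[:40])).min(0),proj("side",np.array(pts[:40])).max(0))
for v in range(148,170): print(v,''.join('#' if x else '.' for x in m[v,290:335]))
E
```

```text
[6.38604e+02 1.28701e+02 1.71868e+02 1.32000e-01] nest [562.2 118.5 135.9] [[-0.03, -0.55], [0.01, -0.6], [0.0, -0.64], [0.04, -0.62], [-0.31, 0.13], [-0.69, 0.12], [-0.57, 0.11], [-0.64, -0.09]]
[6.39112e+02 1.28704e+02 1.72063e+02 1.33000e-01] nest [562.8 118.5 136.1] [[-0.03, -0.02], [0.01, -0.08], [0.0, -0.11], [0.02, -0.08], [0.15, 0.07], [-0.19, 0.06], [-0.07, 0.05], [-0.16, -0.15]]
[-0.41890948 -0.05586626  0.90630779]
[308.11949686 150.70440252] [297 140  21  24 318]
pred extents [297.13855 138.43784] [317.79703 164.20406] spigot [309.0629272  158.57060033] [317.77070172 164.20406284]
148 ........##################....###############
149 .........####.#############....##############
150 ..........#....############..........########
151 ..........##################..........#######
152 ...........#################..........#######
153 ...........################...........#######
154 ............###############......#....#######
155 ............##############........#....######
156 .............#############........#....######
157 ............###############........##########
158 .............##############........#######...
159 ..............#############..................
160 ..................#########..................
161 ...................#######...................
162 ...................######....................
163 ....................###......................
164 .............................................
165 .............................................
166 .............................................
167 .............................................
168 .............................................
169 .............................................
```

```bash
python3 - <<'E'
from h import *
N=np.array([562.8,118.2,136.1]);ax=np.array([-.4189,-.0559,.9063])
plan(N+54*ax,0.133,25);print(N+54*ax)
E
```

```text
t 7.2 tcp [520.2 104.9 219.5] F [ 0.3 -0.5  0.3] gap 0.473 grip 61.0
turn units [-0.0024 -0.0002  0.0007] shift now-axes [0.0253 0.0157 0.134 ] shift goal-axes [0.0253 0.0154 0.1341]
[540.1794 115.1814 185.0402]
```

Emit:
step_arm --rows '[[[0.013,0.008,0.03,-0.002,0,0,1],[0.012,0.008,0.04,0,0,0,1],[0,0,0.04,0,0,0,1],[0,0,0.024,0,0,0,1],[0,0,0,0,0,0,1],[0,0,0,0,0,0,1],[0,0,0,0,0,0,1]]]'

```text
time: 7.9
tool_pos: [540.5, 115.1, 184.5]
ee_rot: [0.143, 0.643, 0.735, 0.163]
wrist_force: [-0.0, -0.5, 0.7]
finger_gap: 0.474
grip_force: 61.0
```

```bash
python3 - <<'E'
from h import *
b=cv2.cvtColor(env.read_camera("side"),cv2.COLOR_RGB2BGR);cv2.imwrite("pics/side2.png",b)
N=np.array([562.8,118.2,136.1]);ax=np.array([-.4189,-.0559,.9063])
plan(N+54*ax,0.133,25)
w=cv2.resize(b[130:200,285:375],(765,595),interpolation=cv2.INTER_CUBIC);cv2.imwrite("pics/h2.png",w)
E
```

```text
t 7.95 tcp [540.6 115.1 184.7] F [0.1 0.3 0.5] gap 0.47 grip 61.0
turn units [ 0.0018 -0.0002  0.0005] shift now-axes [ 0.0004 -0.0007 -0.0015] shift goal-axes [ 0.0004 -0.0007 -0.0015]
```

View pics/h2.png

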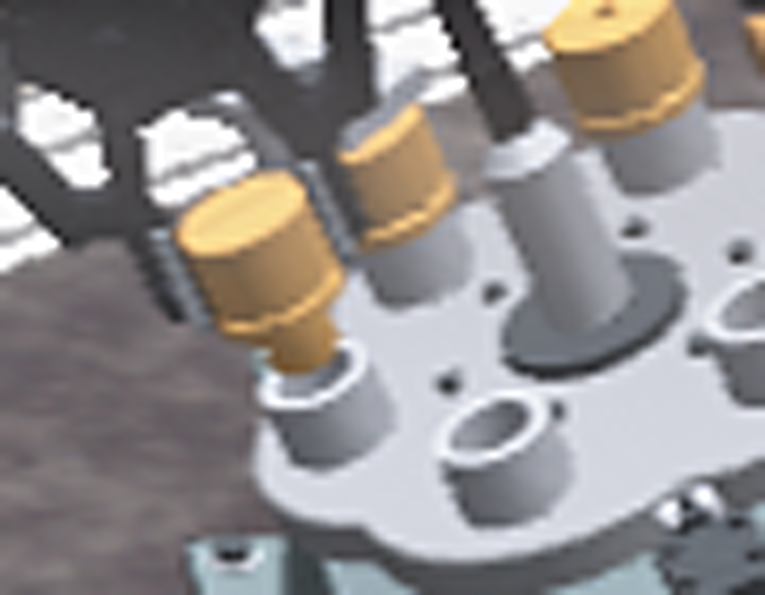

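Emit:
step_arm --rows '[[[0,0,0.012,0,0,0,1],[0,0,0.012,0,0,0,1],[0,0,0.012,0,0,0,1],[0,0,0,0,0,0,1],[0,0,0,0,0,0,1]]]'

```text
time: 8.45
tool_pos: [545.0, 115.7, 174.4]
ee_rot: [0.143, 0.643, 0.735, 0.163]
wrist_force: [0.0, 0.6, -1.7]
finger_gap: 0.471
grip_force: 61.0
```

Emit:
step_arm --rows '[[[0,0,0.012,0,0,0,1],[0,0,0.012,0,0,0,1],[0,0,0.012,0,0,0,1],[0,0,0.01,0,0,0,1],[0,0,0,0,0,0,1],[0,0,0,0,0,0,1]]]'

```text
time: 9.05
tool_pos: [550.7, 116.5, 161.9]
ee_rot: [0.143, 0.643, 0.735, 0.163]
wrist_force: [-1.8, -0.3, -1.8]
finger_gap: 0.476
grip_force: 60.9
```

```bash
python3 - <<'E'
from h import *
N=np.array([562.8,118.2,136.1]);ax=np.array([-.4189,-.0559,.9063])
plan(N+26*ax,0.133,25)
E
```

```text
t 9.05 tcp [550.7 116.5 161.9] F [-1.8 -0.3 -1.8] gap 0.476 grip 60.9
turn units [ 0.0008 -0.0002  0.0006] shift now-axes [0.0002 0.0005 0.0083] shift goal-axes [0.0002 0.0005 0.0083]
```

Entering freely. Next I press the last few millimetres and watch the force.

Emit:
step_arm --rows '[[[0,0,0.006,0,0,0,1],[0,0,0.003,0,0,0,1],[0,0,0.003,0,0,0,1],[0,0,0,0,0,0,1],[0,0,0,0,0,0,1]]]'

```text
time: 9.55
tool_pos: [551.6, 116.6, 160.0]
ee_rot: [0.143, 0.643, 0.735, 0.163]
wrist_force: [-18.8, -3.2, 24.9]
finger_gap: 0.472
grip_force: 64.6
```

Emit:
step_arm --rows '[[[0,0,-0.003,0,0,0,1],[0,0,0,0,0,0,1],[0,0,0,0,0,0,0.4],[0,0,0,0,0,0,0.25],[0,0,0,0,0,0,0.25],[0,0,0,0,0,0,0.25],[0,0,0,0,0,0,0.25]]]'

```text
time: 10.25
tool_pos: [552.1, 116.7, 159.6]
ee_rot: [0.143, 0.643, 0.735, 0.163]
wrist_force: [0.1, -0.4, -0.1]
finger_gap: 0.748
grip_force: 0.0
```

Emit:
step_arm --rows '[[[0,0,-0.02,0,0,0,0.25],[0,0,-0.06,0,0,0,0.25],[0,0,-0.1,0,0,0,0.25],[0,0,-0.1,0,0,0,0.25],[0,0,-0.1,0,0,0,0.25],[0,0,-0.1,0,0,0,0.25],[0,0,0,0,0,0,0.25],[0,0,0,0,0,0,0.25]]]'

```text
time: 11.05
tool_pos: [491.6, 108.6, 290.9]
ee_rot: [0.143, 0.642, 0.735, 0.164]
wrist_force: [0.2, -0.5, -0.8]
finger_gap: 0.75
grip_force: 0.0
```

```bash
python3 - <<'E'
from h import *
b=cv2.cvtColor(env.read_camera("side"),cv2.COLOR_RGB2BGR);a=cv2.cvtColor(env.read_camera("top"),cv2.COLOR_RGB2BGR)
cv2.imwrite("pics/side3.png",b);cv2.imwrite("pics/top3.png",a)
N=np.array([562.8,118.2,136.1]);ax=np.array([-.4189,-.0559,.9063])
plan(N+26*ax,0.133,25)
# dial centre at mouth level; handle along axis
C=np.array([639.1,128.7,172.1])
for h in (62,67,72): print(h,proj("side",C+ax*h-[-.7,0,0]),proj("top",C+ax*h-[2,0,0]))
w=cv2.resize(b[100:200,295:395],(400,400),interpolation=cv2.INTER_CUBIC);v=cv2.resize(a[120:220,140:240],(400,400),interpolation=cv2.INTER_CUBIC);cv2.imwrite("pics/h3.png",np.hstack([v,w]))
E
```

```text
t 11.15 tcp [491.2 108.5 289.2] F [-0.5 -0.2  0.1] gap 0.749 grip 0.0
turn units [ 0.0002 -0.0002  0.0006] shift now-axes [3.000e-04 2.600e-03 4.778e-01] shift goal-axes [0.0005 0.0027 0.4778]
62 [[343.22764599 140.11460528]] [[187.13462644 163.15341003]]
67 [[342.52502981 138.47541215]] [[186.91899056 163.6547166 ]]
72 [[341.81968754 136.82980939]] [[186.70165359 164.15999457]]
```

View pics/h3.png

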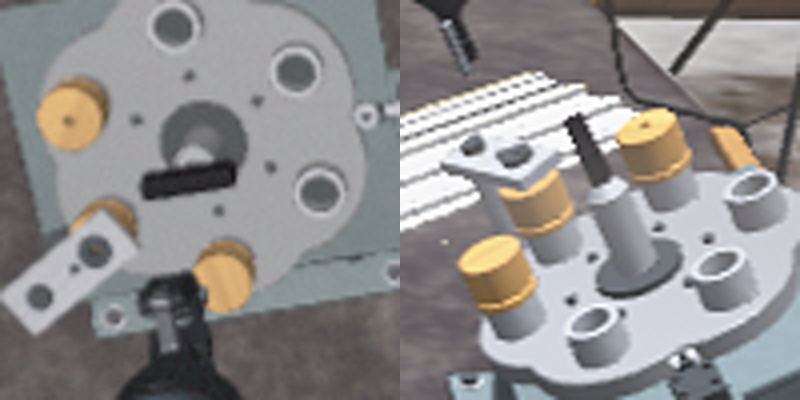

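```bash
python3 - <<'E'
from h import *
ax=np.array([-.4189,-.0559,.9063]);C=np.array([639.1,128.7,172.1])
for h in(126,76): plan(C+h*ax,0.133,25);print(C+h*ax)
E
```

```text
t 11.15 tcp [491.2 108.5 289.2] F [-0.5 -0.2  0.1] gap 0.749 grip 0.0
turn units [ 0.0002 -0.0002  0.0006] shift now-axes [0.0013 0.286  0.1443] shift goal-axes [0.0015 0.2861 0.1442]
[586.3186 121.6566 286.2938]
t 11.15 tcp [491.2 108.5 289.2] F [-0.5 -0.2  0.1] gap 0.749 grip 0.0
turn units [ 0.0002 -0.0002  0.0006] shift now-axes [0.0012 0.286  0.311 ] shift goal-axes [0.0014 0.2861 0.3109]
[607.2636 124.4516 240.9788]
```

Emit:
step_arm --rows '[[[0,0.09,0,0,0,0,0.5],[0.001,0.106,0,0,0,0,0.5],[0,0.09,0,0,0,0,0.5],[0,0,0.07,0,0,0,0.5],[0,0,0.07,0,0,0,0.5],[0,0,0,0,0,0,0.5],[0,0,0,0,0,0,0.5],[0,0,0,0,0,0,0.5]]]'

```text
time: 11.95
tool_pos: [586.1, 121.6, 288.7]
ee_rot: [0.143, 0.643, 0.735, 0.163]
wrist_force: [-0.0, 0.2, 0.0]
finger_gap: 0.499
grip_force: 0.0
```

```bash
python3 - <<'E'
from h import *
ax=np.array([-.4189,-.0559,.9063]);C=np.array([639.1,128.7,172.1])
plan(C+76*ax,0.133,25)
b=cv2.cvtColor(env.read_camera("side"),cv2.COLOR_RGB2BGR)
cv2.imwrite("pics/h4.png",cv2.resize(b[80:190,290:400],(600,600),interpolation=cv2.INTER_CUBIC))
E
```

```text
t 11.95 tcp [586.1 121.6 288.7] F [-0.   0.2  0. ] gap 0.499 grip 0.0
turn units [ 0.0013 -0.0003  0.0006] shift now-axes [-0.     -0.0028  0.1743] shift goal-axes [ 0.     -0.0026  0.1743]
```

View pics/h4.png

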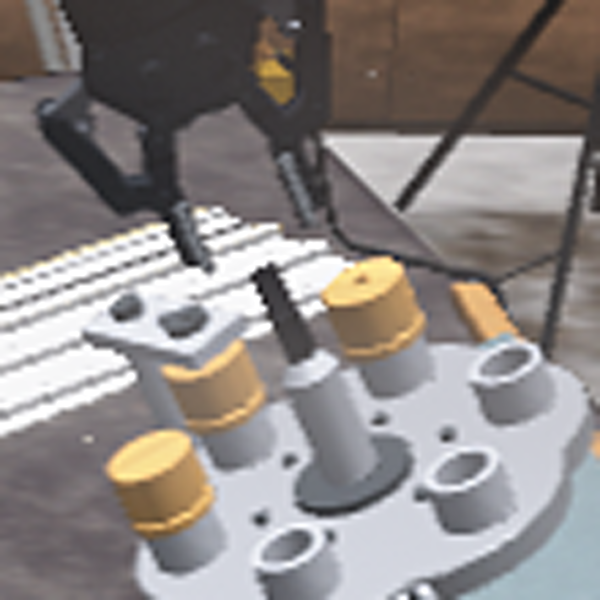

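Emit:
step_arm --rows '[[[0,-0.002,0.05,0,0,0,0.5],[0,0,0.05,0,0,0,0.5],[0,0,0.044,0,0,0,0.5],[0,0,0.03,0,0,0,0.5],[0,0,0,0,0,0,0.5],[0,0,0,0,0,0,0.5]]]'

```text
time: 12.6
tool_pos: [607.5, 124.5, 240.7]
ee_rot: [0.143, 0.643, 0.735, 0.163]
wrist_force: [0.3, -0.3, 0.6]
finger_gap: 0.502
grip_force: 0.0
```

Emit:
step_arm --rows '[[[0,0,0,0,0,0,0.65],[0,0,0,0,0,0,0.75],[0,0,0,0,0,0,0.8],[0,0,0,0,0,0,0.85],[0,0,0,0,0,0,1],[0,0,0,0,0,0,1],[0,0,0,0,0,0,1]]]'

```text
time: 13.3
tool_pos: [606.2, 124.3, 240.7]
ee_rot: [0.142, 0.643, 0.735, 0.163]
wrist_force: [-8.0, -1.9, 5.8]
finger_gap: 0.152
grip_force: 58.3
```

Emit:
step_arm --rows '[[[0,-0.005,0,0,0,0,1],[0,0,0,0,0,0.05,1],[0,0,0,0,0,0.05,1],[0,0,0,0,0,0.05,1],[0,0,0,0,0,0.05,1]]]'

```text
time: 13.8
tool_pos: [606.2, 124.3, 240.7]
ee_rot: [0.125, 0.716, 0.663, 0.178]
wrist_force: [-1.8, -0.4, 2.9]
finger_gap: 0.156
grip_force: 59.2
```

Emit:
step_arm --rows '[[[0,0,0,0,0,0.05,1],[0,0,0,0,0,0.05,1],[0,0,0,0,0,0.05,1],[0,0,0,0,0,0.05,1],[0,0,0,0,0,0.05,1],[0,0,0,0,0,0.05,1],[0,0,0,0,0,0.05,1],[0,0,0,0,0,0.05,1],[0,0,0,0,0,0.05,1],[0,0,0,0,0,0.05,1],[0,0,0,0,0,0.05,1],[0,0,0,0,0,0.05,1],[0,0,0,0,0,0.05,1],[0,0,0,0,0,0.05,1],[0,0,0,0,0,0.05,1],[0,0,0,0,0,0.05,1],[0,0,0,0,0,0,1],[0,0,0,0,0,0,1],[0,0,0,0,0,0,1]]]'

```text
time: 15.7
tool_pos: [606.2, 124.3, 240.7]
ee_rot: [0.042, 0.924, 0.316, 0.213]
wrist_force: [-3.6, -1.2, 5.2]
finger_gap: 0.15
grip_force: 59.5
```

```bash
python3 - <<'E'
from h import *
o=env.observe();print(np.round(np.degrees((goal_R(.133,25).inv()*Rt()).as_rotvec()),2),o["moment"],o["wrist_force"],o["tool_pos"],o["joint_pos"][5])
E
```

```text
[-0.1   0.08 59.87] [-0.1528844   0.52396364 -0.14099917] [-3.6274274  -1.21694583  5.21102454] [606.24097857 124.27036217 240.74620235] 1.180885779258664
```

Turned 59.9° with low forces. Now I release and back out along the axis.

Emit:
step_arm --rows '[[[0,0,0,0,0,0,0.8],[0,0,0,0,0,0,0.65],[0,0,0,0,0,0,0.6],[0,0,0,0,0,0,0.6],[0,0,0,0,0,0,0.6],[0,0,-0.02,0,0,0,0.6],[0,0,-0.05,0,0,0,0.6],[0,0,-0.1,0,0,0,0.6],[0,0,-0.13,0,0,0,0.6],[0,0,-0.13,0,0,0,0.6],[0,0,-0.13,0,0,0,0.6],[0,0,-0.13,0,0,0,0.6],[0,0,0,0,0,0,0.6],[0,0,0,0,0,0,0.6],[0,0,0,0,0,0,0.6]]]'

```text
time: 17.2
tool_pos: [518.7, 112.5, 427.1]
ee_rot: [0.042, 0.924, 0.315, 0.213]
wrist_force: [0.0, 0.4, -0.3]
finger_gap: 0.399
grip_force: 0.0
```

```bash
python3 - <<'E'
from h import *
b=cv2.cvtColor(env.read_camera("side"),cv2.COLOR_RGB2BGR);a=cv2.cvtColor(env.read_camera("top"),cv2.COLOR_RGB2BGR)
plan([600,120,300])
w=cv2.resize(b[100:200,295:395],(400,400),interpolation=cv2.INTER_CUBIC);v=cv2.resize(a[110:260,140:390],(400,240),interpolation=cv2.INTER_CUBIC)
z=np.zeros((400,400,3),np.uint8);z[:240]=v;z[240:]=cv2.resize(b[285:365,210:380],(400,188))[:160];cv2.imwrite("pics/h5.png",np.hstack([z,w]))
# expected nest mouths at exact click vs bores seen (side 60deg-ccw places)
E
```

```text
t 17.3 tcp [518.8 112.5 426.3] F [ 0.2 -0.8 -0.3] gap 0.404 grip 0.0
turn units [0. 0. 0.] shift now-axes [0.0538 0.0438 0.4963] shift goal-axes [0.0538 0.0438 0.4963]
```

View pics/h5.png

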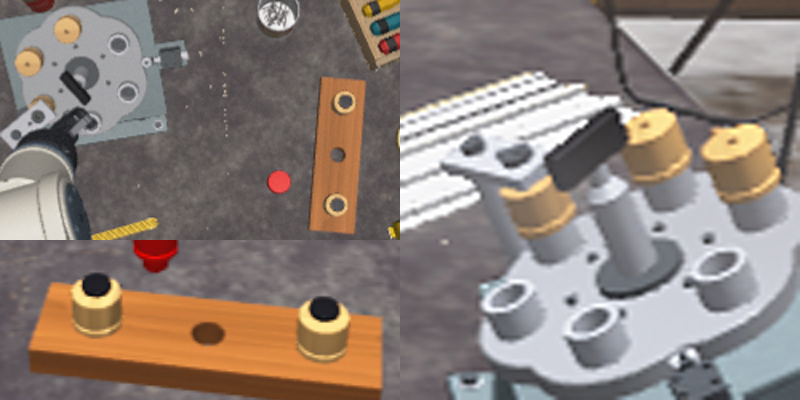

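The picture shows the blank under the bush, with its shoulder down on its nest and the nests back in their click positions. Both padded feet are upright in the board, and the gripper is clear of everything.

```bash
python3 -c "
from workcell import env
print(env.sign_off())"
```

```text
the job is handed in; nothing more can be done
None
```

The plain foot is seated in its nest, the dial is turned one click clockwise so it stands under the bush, both finished feet stayed in the board, and the job was handed in at about 17 s; no verdict was returned.

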